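Make up two boot-repair kits

TASK

Make up the two boot-repair kits from the stock in the middle of the table: the big heel block, the cork sanding block and the dye bottle go into the tray with three pockets, the small heel block and the metal cream tin into the tray with two. Put one thing in each pocket, any pocket of the right tray, sitting flat on the pocket's floor and the same way up as it stood in the stock. Leave the amber cement jar standing where it is.

Things in the scene. Friction and masses are not known exactly. Their poses are not given: they have to be found in the camera images.
- big_heel_center (a point): the big boot heel block, dark brown stacked layers on a black foot, D-shaped from above: 62 mm long (x), 54 mm wide (y), 42 mm high, about 90 g; flat breast at -x, half-round back at +x, flat parallel sides for x below 4 mm. Stands loose on the table at any yaw. This point is at its centre, half-way up; z is up
- small_heel_center (a point): the small boot heel block, same look: 44 mm long (x), 36 mm wide (y), 34 mm high, about 50 g; flat sides for x below 4 mm. Stands loose on the table at any yaw. This point is at its centre, half-way up; z is up
- tin_center (a point): round flat metal tin of shoe cream, 60 mm diameter, 34 mm high, about 110 g. Stands loose on the table at any yaw. This point is at its centre, half-way up; z is up
- block_center (a point): rectangular cork sanding block, light brown, 76 mm long (x), 36 mm wide (y), 34 mm high, about 60 g. In a tray it has most room with its length across the tray (along the tray's y). Stands loose on the table at any yaw. This point is at its centre, half-way up; z is up
- dye_center (a point): upright bottle of edge dye: white cylinder 34 mm diameter up to 54 mm, then a shoulder to a black cap 19 mm in diameter, 78 mm high in all, about 70 g. Stands loose on the table at any yaw. This point is at its centre, half-way up; z is up
- tray3: grey shallow kit tray fixed to the table: three pockets in a row along its x, outside 268 x 108 mm. Pockets are 84 mm (x) by 100 mm (y) inside, centres at x = -88, 0 and +88 mm, y = 0. Origin on the table under the tray's centre. Pocket floors 3 mm above the table; rims and 4 mm thick ribs only 9 mm above it, so fingers can let go above the rims. Left or right of the stock, within 0.3 rad of pointing ahead
- tray2: grey shallow kit tray fixed to the table: two pockets in a row along its x, outside 180 x 108 mm. Pockets are 84 mm (x) by 100 mm (y) inside, centres at x = -44 and +44 mm, y = 0. Origin on the table under the tray's centre. Pocket floors 3 mm above the table; rims and 4 mm thick ribs only 9 mm above it, so fingers can let go above the rims. Left or right of the stock, within 0.3 rad of pointing ahead
- jar_center (a point): bystander: amber glass cement jar with a black lid, 52 mm diameter, 58 mm high, standing loose among the stock; not part of any kit. This point is at its centre, half-way up
Mind the look-alikes: they are no part of the job. What is shaped like the part that bears small_heel_center but purple, turquoise or yellow is not meant.

How it is judged:
By the outcome, as a careful person would: the job done as asked, in the order asked, and still so for the second after the job is handed in, with the robot touching nothing.
It also fails if it takes over 120 s, if anything falls off the work surface, if the arm or the gripper's body presses on something with over 40 N, if the wrist force passes 120 N, or if a joint passes its speed limit or range.

ROBOT

A 7-joint arm with a two-finger parallel gripper is mounted at the origin on the work surface. World frame = base frame: x ahead of the robot, y to its left, z up, the work surface at z = 0. Lengths are in m, angles in rad, forces in N, time in s.
With the tool pointing down it reaches from about 0.4 to 0.85 m from the base axis. Payload 4.5 kg.
Tool frame: the origin (TCP) lies midway between the tips of the shut fingers; the grasp point (between the pads) lies 19 mm behind it; z points along the fingers, y is the line along which they close (so a half turn about z gives the same grasp; the last joint's range is limited). The gripper opens to 88 mm and grips with 3 to 60 N. Pads are 18 mm wide; open, the fingers measure 123 mm over their backs; the gripper's body (75 mm by 187 mm) begins 45 mm behind the grasp point.
Start: joints at [-1.153, 0.689, -0.195, 1.565, 0.157, 0.902, -0.215], TCP at [0.234, 0.58, 0.239] pointing down, gripper open.
Joint ranges: [-3.01, 3.01], [-0.46, 2.08], [-1.47, 1.51], [0.13, 2.56], [-1, 4.14], [0.04, 2.09], [-2.66, 2.66]. Speed limits (rad/s): [2.57, 2.57, 3.14, 3.14, 3.14, 3.14, 3.14].

INTERFACE

Orientations are given as a unit quaternion [w, x, y, z].
In Python, from workcell import r, eyes gives the robot as it stands. The module is installed in compiled form; this text tells all that it offers.
- The arm moves only by the tool apply_moves, never from a script. Its arguments are lists of equal length, an entry for each row: "linear": the shift along the world's x, y, z as a fraction of full scale, a list of three; "roll": the turn about the world's z as a fraction of full scale; "claw": the opening, from 0 (shut) to 1 (fully open). In form: {"linear": [[tx, ty, tz], ...], "roll": [roll, ...], "claw": [claw, ...]}. A call has 1 to 5 rows; each row is the pose to reach, as a shift and turn from the pose commanded when the call began; what a row does not reach only later rows make up. Full scale, the value 1, is 0.5 m for a shift and pi/4 rad for a turn. A row lasts 1/8 s, in which the tool goes at most 62.5 mm and 10.7 degrees, less where a joint would pass 70% of its speed; a pose out of reach is approached as far as the arm can. A call with a number of a shift or a turn outside -1 to 1 is refused whole. A call with a gripper value outside its range is refused whole. The fingers move at their own pace and stop on an object; the grip force is fixed at half the most. Time passes only in rows, so rows that repeat a pose let the fingers close. It gives the time, the measured TCP pose, the force, the opening and the grip force at its end, in the units of the state.
- r.read_state(): the state, without advancing time (a new reading comes with each control period).
- eyes.camera(name): name is "side" or "top"; returns (picture, depth): 420x560x3 uint8, red, green, blue; 420x560 float32, m along the optical axis (not along the pixel's ray), 0 where there is no reading.
- eyes.camera_info(name): a dict with "fx", "fy", "cx", "cy" (pixels), "xyz" and "orientation" of the camera in the world. Camera axes: x right, y down, z forward; pixel columns grow to the right and rows downward; lengths in m; the calibration is good to about 2 mm. A picture is of the moment at which its call begins. camera_info takes no time and is no camera call.
- r.sign_off(): hands the job in; it is judged then, once.
The state is a dict: "time": time; "joints": joint angles; "joint_vel": joint speeds; "tau": joint torques, N m; "ee_pos": TCP position; "tool_rot": TCP orientation; "force": force on the tool from outside, world axes, zero at the start; "wrist_torque": the same for the moment, N m; "finger_gap": finger opening in m; "gripper_force": force on a finger pad.
Only numpy, scipy, OpenCV 4.12 (cv2) and the standard library are available. Lean on these libraries where they do the work, as an engineer would, in place of code of your own. Each camera call takes 0.05 s, during which the arm holds its last target. There are 200 camera calls.

## Working session

There is one attempt and no reset: what is moved stays moved. The work goes in short steps, Python scripts to look and compute and a tool call to move; the robot and the scene stay as the last step left them, time stands still between calls to the robot, and variables do not carry over. Pictures are saved under pics/ and viewed, at most 14 in all, crops included, and the job is handed in when it is done.

Besides the shell and the picture viewer there is one more tool, called after "Request:" as a command line: name --pt "numbers of a row" for each row, then --argument value for the rest. apply_moves: Moves the arm, as the interface text tells. Its arguments: {"type":"object","properties":{"linear":{"type":"array","items":{"type":"array","items":{"type":"number","minimum":-1,"maximum":1}}},"roll":{"type":"array","items":{"type":"number","minimum":-1,"maximum":1}},"claw":{"type":"array","items":{"type":"number"}}},"required":["linear","roll","claw"]}

```bash
mkdir -p pics; cat > h.py <<'E'
import numpy as np, cv2
from scipy.spatial.transform import Rotation as R
from workcell import r, eyes
def cloud(name):
    p,d=eyes.camera(name); i=eyes.camera_info(name)
    v,u=np.mgrid[:420,:560]
    c=np.stack([(u-i['cx'])/i['fx']*d,(v-i['cy'])/i['fy']*d,d],-1)
    w,x,y,z=i['orientation']
    W=c@R.from_quat([x,y,z,w]).as_matrix().T+np.array(i['xyz'])
    W[d==0]=np.nan
    return p,W
E
python3 - <<'E'
from h import *
for n in('top','side'):
    p,W=cloud(n); np.savez(n,p=p,W=W); cv2.imwrite(f'pics/{n}0.png',p[...,::-1]); print(n,eyes.camera_info(n))
s=r.read_state(); print({k:np.round(v,3) for k,v in s.items()})
E
```

```text
top {'fx': 402.7425809294039, 'fy': 402.7425809294039, 'cx': 280.85085535723175, 'cy': 206.88132449715033, 'xyz': array([ 0.52257411, -0.00122202,  0.94177898]), 'orientation': array([ 0.03245623, -0.69985795,  0.71286478, -0.03113258])}
side {'fx': 502.31870506993204, 'fy': 502.31870506993204, 'cx': 274.375243326709, 'cy': 210.41732953824854, 'xyz': array([ 0.13600462, -0.64258265,  0.70428485]), 'orientation': array([-0.40718356,  0.85562713, -0.28692263,  0.14063844])}
{'time': np.float64(0.1), 'joints': array([-1.153,  0.69 , -0.195,  1.566,  0.157,  0.902, -0.215]), 'joint_vel': array([-0.001, -0.003, -0.   , -0.001,  0.001,  0.001,  0.   ]), 'tau': array([-3.0000e-03, -5.2850e+01, -1.2710e+00, -1.5384e+01, -5.3000e-02,
        2.0000e-03,  0.0000e+00]), 'ee_pos': array([0.234, 0.579, 0.238]), 'tool_rot': array([-0.   ,  0.191,  0.982, -0.001]), 'force': array([-0.44 ,  0.266, -0.018]), 'wrist_torque': array([0.033, 0.015, 0.064]), 'gripper_force': np.float64(0.0), 'finger_gap': np.float64(0.088)}
```

View pics/top0.png

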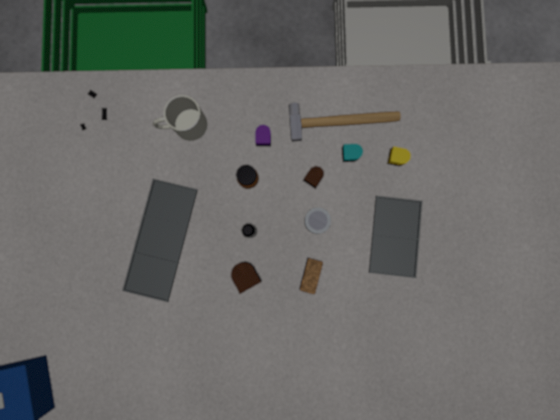

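View pics/side0.png

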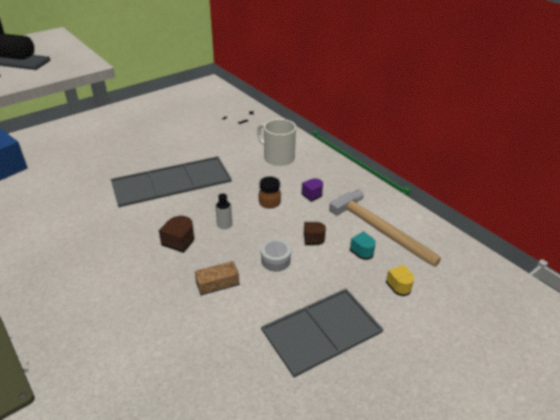

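The top view shows the dye bottle at (249,230), big heel (246,277), tin (317,221), cork (312,276) and amber jar (247,176). Tray3 is at (160,240) and tray2 at (396,237). Small-heel candidates: brown (314,176), purple (263,135), turquoise (352,152) and yellow (400,156). By the description it is the brown one. I'll check it in a crop while measuring.

```bash
python3 - <<'E'
from h import *
D=np.load('top.npz'); p,W=D['p'],D['W']
c=p[150:300,220:360]; cv2.imwrite('pics/crop.png',cv2.resize(c[...,::-1],None,fx=4,fy=4))
m=(W[...,2]>.018)
n,l,st,ce=cv2.connectedComponentsWithStats(m.astype(np.uint8),connectivity=4)
for name,(u,v) in dict(big=(246,277),small=(314,176),tin=(317,221),cork=(312,276),dye=(249,230),jar=(247,176)).items():
    k=l[v,u]; P=W[l==k]; zt=np.nanpercentile(P[:,2],95)
    T=P[P[:,2]>zt-.006]
    rect=cv2.minAreaRect((T[:,:2]*1000).astype(np.float32))
    print(name,k,len(P),'ztop',zt.round(4),'topmean',T.mean(0).round(4),'rect',np.round(rect[0],1),np.round(rect[1],1),round(rect[2],1))
# trays: dark grey colour
g=p.astype(int); 
tm=((g.max(-1)<80)&(g.max(-1)-g.min(-1)<20)).astype(np.uint8)
n,l,st,ce=cv2.connectedComponentsWithStats(tm)
for k in range(1,n):
    if 1500<st[k,4]<12000:
        P=W[l==k]; P=P[P[:,2]<.02]; rect=cv2.minAreaRect((P[:,:2]*1000).astype(np.float32)); print('tray',st[k],ce[k].round(),np.round(rect[0],1),np.round(rect[1],1),round(rect[2],1), np.round(cv2.boxPoints(rect)),np.nanmedian(P[:,2]))
E
```

```text
big 12 651 ztop 0.044 topmean [0.4513 0.0849 0.0416] rect [453.9  86.2] [61.9 53.8] 28.2
small 8 288 ztop 0.036 topmean [ 0.6762 -0.0773  0.0334] rect [677.9 -78.4] [35.5 44.4] 55.2
tin 9 549 ztop 0.0365 topmean [ 0.5739 -0.0813  0.034 ] rect [573.4 -81.3] [57.4 57.7] 43.3
cork 11 560 ztop 0.0357 topmean [ 0.4499 -0.0642  0.0333] rect [449.7 -64.3] [36.  75.7] 73.7
dye 10 197 ztop 0.0788 topmean [0.5538 0.0734 0.0773] rect [554.3  73.2] [17.3 17.3] 0.2
jar 7 426 ztop 0.0601 topmean [0.6777 0.0772 0.0577] rect [677.5  78.1] [44.8 44.6] 88.7
tray [ 227    0  115   67 5433] [288.  32.] [1447.6  -17.9] [477.1 318.1] 85.8 [[1272. -244.]
 [1589. -267.]
 [1624.  208.]
 [1306.  232.]] -0.7494613206813812
tray [ 123  180   74  122 5331] [160. 240.] [536.9 281.4] [107.2 265. ] 75.4 [[395. 263.]
 [652. 196.]
 [679. 300.]
 [422. 367.]] 0.002970711901367884
tray [ 369  197   53   80 3522] [395. 236.] [ 534.4 -263.2] [108.8 175.3] 82.4 [[ 440. -306.]
 [ 614. -329.]
 [ 629. -221.]
 [ 455. -198.]] 0.0028529604791656116
```

View pics/crop.png

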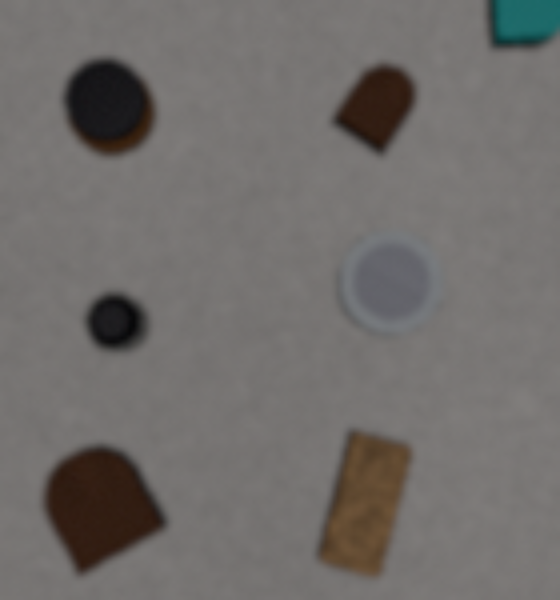

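The crop confirms it: the plain brown D-block at crop (375,108) is the small heel, and the amber jar at (108,105) is to be left alone. Nothing else looks like either of them. I start with the big heel.

Request:
apply_moves --pt "0.44 -0.988 -0.2" --pt "0.44 -0.988 -0.2" --pt "0.44 -0.988 -0.2" --pt "0.44 -0.988 -0.2" --pt "0.44 -0.988 -0.2" --roll '[1,1,1,1,1]' --claw '[1,1,1,1,1]'

```text
time: 0.72
ee_pos: [0.3596, 0.2969, 0.1815]
tool_rot: [-0.0, -0.201, 0.98, 0.0]
force: [1.5, -0.4, -0.7]
finger_gap: 0.0879
gripper_force: 0.0
```

Request:
apply_moves --pt "0.18 -0.41 -0.12" --pt "0.18 -0.41 -0.12" --pt "0.18 -0.41 -0.12" --pt "0.18 -0.41 -0.12" --pt "0.18 -0.41 -0.12" --roll '[0.11,0.11,0.11,0.11,0.11]' --claw '[1,1,1,1,1]'

```text
time: 1.35
ee_pos: [0.4494, 0.0894, 0.1208]
tool_rot: [-0.001, -0.238, 0.971, -0.001]
force: [0.2, -0.2, -0.3]
finger_gap: 0.0885
gripper_force: 0.0
```

Request:
apply_moves --pt "0 -0.011 -0.1" --pt "0 -0.011 -0.21" --pt "0 -0.011 -0.21" --pt "0 -0.011 -0.21" --roll '[0.01,0.01,0.01,0.01]' --claw '[1,1,1,0.95]'

```text
time: 1.85
ee_pos: [0.4498, 0.0908, 0.0182]
tool_rot: [0.002, -0.246, 0.969, 0.002]
force: [0.0, 0.0, 0.0]
finger_gap: 0.0837
gripper_force: 0.0
```

Request:
apply_moves --pt "0 0 0" --pt "0 0 0" --pt "0 0 0" --pt "0 0 0" --pt "0 0 0" --roll '[0,0,0,0,0]' --claw '[0,0,0,0,0]'

```text
time: 2.48
ee_pos: [0.4498, 0.0883, 0.0179]
tool_rot: [0.001, -0.245, 0.97, 0.0]
force: [0.3, -0.3, 8.4]
finger_gap: 0.0536
gripper_force: 30.0
```

Request:
apply_moves --pt "0 0 0.1" --pt "0 0 0.2" --pt "0 0 0.24" --pt "0.08 0.19 0.24" --pt "0.08 0.19 0.24" --roll '[0,0,0,-0.25,-0.5]' --claw '[0,0,0,0,0]'

```text
time: 3.1
ee_pos: [0.4902, 0.1854, 0.1377]
tool_rot: [0.001, -0.057, 0.998, 0.001]
force: [0.6, -0.3, 0.5]
finger_gap: 0.0535
gripper_force: 30.0
```

Request:
apply_moves --pt "0.05 0.14 0" --pt "0.05 0.14 0" --pt "0.05 0.14 0" --pt "0.05 0.14 0" --pt "0.05 0.14 0" --roll '[-0.25,-0.45,-0.45,-0.45,-0.45]' --claw '[0,0,0,0,0]'

```text
time: 3.72
ee_pos: [0.5139, 0.2516, 0.1368]
tool_rot: [-0.0, 0.116, 0.993, -0.001]
force: [-0.2, -0.1, -1.2]
finger_gap: 0.0535
gripper_force: 30.0
```

Request:
apply_moves --pt "0.036 0.061 0" --pt "0.036 0.061 0" --pt "0.036 0.061 -0.1" --pt "0.036 0.061 -0.2" --pt "0.036 0.061 -0.215" --roll '[-0.03,-0.03,-0.03,-0.03,-0.03]' --claw '[0,0,0,0,0]'

```text
time: 4.35
ee_pos: [0.5296, 0.2808, 0.0266]
tool_rot: [-0.003, 0.128, 0.992, -0.003]
force: [0.1, 1.0, 0.2]
finger_gap: 0.0537
gripper_force: 30.0
```

Request:
apply_moves --pt "0 0 0" --pt "0 0 -0.006" --pt "0 0 -0.01" --roll '[0,0,0]' --claw '[0,0,0]'

```text
time: 4.72
ee_pos: [0.5329, 0.2843, 0.0258]
tool_rot: [0.001, 0.128, 0.992, 0.001]
force: [0.3, -0.5, -1.0]
finger_gap: 0.0536
gripper_force: 30.0
```

Request:
apply_moves --pt "0 0 -0.004" --pt "0 0 -0.008" --pt "0 0 -0.008" --roll '[0,0,0]' --claw '[0,0,0]'

```text
time: 5.1
ee_pos: [0.5322, 0.284, 0.0209]
tool_rot: [0.0, 0.128, 0.992, 0.0]
force: [-1.1, -0.4, 4.2]
finger_gap: 0.0536
gripper_force: 30.0
```

Request:
apply_moves --pt "0 0 0" --pt "0 0 0" --pt "0 0 0" --pt "0 0 0.08" --pt "0 0 0.2" --roll '[0,0,0,0,0]' --claw '[0.85,0.85,0.85,0.85,0.85]'

```text
time: 5.72
ee_pos: [0.5308, 0.2831, 0.1198]
tool_rot: [-0.002, 0.128, 0.992, -0.001]
force: [0.8, 1.3, 0.0]
finger_gap: 0.0748
gripper_force: 0.0
```

Request:
apply_moves --pt "-0.16 -0.69 0.04" --pt "-0.16 -0.69 0.04" --pt "-0.16 -0.69 0.04" --pt "-0.16 -0.69 0.04" --pt "-0.16 -0.69 0.04" --roll '[-0.04,-0.04,-0.04,-0.04,-0.04]' --claw '[0.85,0.85,0.85,0.85,0.85]'

```text
time: 6.35
ee_pos: [0.4612, -0.0219, 0.1382]
tool_rot: [0.0, 0.143, 0.99, 0.0]
force: [1.6, -1.1, 0.4]
finger_gap: 0.0746
gripper_force: 0.0
```

Request:
apply_moves --pt "-0.02 -0.1 0" --pt "-0.02 -0.1 0" --pt "-0.02 -0.1 0" --roll '[0,0,0]' --claw '[0.85,0.85,0.85]'

```text
time: 6.72
ee_pos: [0.4521, -0.0694, 0.1382]
tool_rot: [0.0, 0.143, 0.99, 0.001]
force: [-0.2, -0.2, 0.0]
finger_gap: 0.0745
gripper_force: 0.0
```

Request:
apply_moves --pt "-0.005 0.01 0" --pt "-0.005 0.01 -0.12" --pt "-0.005 0.01 -0.24" --pt "-0.005 0.01 -0.255" --pt "-0.005 0.01 -0.255" --roll '[0,0,0,0,0]' --claw '[0.85,0.85,0.85,0.85,0.85]'

```text
time: 7.35
ee_pos: [0.449, -0.0626, 0.0095]
tool_rot: [-0.001, 0.141, 0.99, 0.0]
force: [-0.0, 0.2, 0.9]
finger_gap: 0.0748
gripper_force: 0.0
```

Request:
apply_moves --pt "0 0 0" --pt "0 0 0" --pt "0 0 0" --pt "0 0 0" --pt "0 0 0" --roll '[0,0,0,0,0]' --claw '[0,0,0,0,0]'

```text
time: 7.98
ee_pos: [0.4494, -0.0652, 0.0112]
tool_rot: [0.0, 0.143, 0.99, 0.0]
force: [-0.4, 0.3, 3.0]
finger_gap: 0.0358
gripper_force: 30.0
```

Request:
apply_moves --pt "0 0 0.1" --pt "0 0 0.22" --pt "0 0.1 0.25" --pt "0 0.2 0.25" --pt "0 0.3 0.25" --roll '[0,0,-0.2,-0.4,-0.6]' --claw '[0,0,0,0,0]'

```text
time: 8.6
ee_pos: [0.4497, 0.0865, 0.1372]
tool_rot: [0.001, 0.373, 0.928, 0.001]
force: [1.8, 0.4, -1.7]
finger_gap: 0.0364
gripper_force: 30.0
```

Request:
apply_moves --pt "0 0.42 0" --pt "0 0.42 0" --pt "0 0.42 0" --pt "0 0.42 0" --pt "0 0.42 0" --roll '[-1,-1,-1,-1,-1]' --claw '[0,0,0,0,0]'

```text
time: 9.22
ee_pos: [0.4484, 0.2968, 0.1358]
tool_rot: [-0.0, 0.696, 0.718, 0.0]
force: [-0.4, -1.2, -0.8]
finger_gap: 0.0358
gripper_force: 30.0
```

Request:
apply_moves --pt "0.007 0.013 0" --pt "0.007 0.013 -0.05" --pt "0.007 0.013 -0.15" --pt "0.007 0.013 -0.23" --pt "0.007 0.013 -0.235" --roll '[-0.2,-0.365,-0.365,-0.365,-0.365]' --claw '[0,0,0,0,0]'

```text
time: 9.85
ee_pos: [0.4512, 0.2974, 0.0163]
tool_rot: [0.0, 0.793, 0.609, -0.004]
force: [-1.1, -0.6, -0.9]
finger_gap: 0.036
gripper_force: 30.0
```

Request:
apply_moves --pt "0 0 0" --pt "0 0 0" --roll '[0,0]' --claw '[0,0]'

```text
time: 10.1
ee_pos: [0.4538, 0.3013, 0.0201]
tool_rot: [-0.0, 0.793, 0.609, 0.001]
force: [0.2, 0.1, -1.0]
finger_gap: 0.0358
gripper_force: 30.0
```

Request:
apply_moves --pt "-0.002 0.004 -0.006" --pt "-0.004 0.004 -0.012" --pt "-0.004 0.004 -0.012" --roll '[0,0,0]' --claw '[0,0,0]'

```text
time: 10.48
ee_pos: [0.4515, 0.3041, 0.0141]
tool_rot: [-0.0, 0.793, 0.61, 0.001]
force: [-0.7, -0.1, 12.7]
finger_gap: 0.0356
gripper_force: 30.0
```

Request:
apply_moves --pt "0 0 0" --pt "0 0 0" --pt "0 0 0" --pt "0 0 0.1" --pt "0 0 0.23" --roll '[0,0,0,0,0]' --claw '[0.6,0.6,0.6,0.6,0.6]'

```text
time: 11.1
ee_pos: [0.4498, 0.3027, 0.1248]
tool_rot: [-0.0, 0.793, 0.61, -0.002]
force: [0.8, 0.0, 0.7]
finger_gap: 0.0529
gripper_force: 0.0
```

Request:
apply_moves --pt "0.204 -0.46 0.03" --pt "0.204 -0.46 0.03" --pt "0.204 -0.46 0.03" --pt "0.204 -0.46 0.03" --pt "0.204 -0.46 0.03" --roll '[0,0,0,0,0]' --claw '[0.8,0.8,0.8,0.8,0.8]'

```text
time: 11.72
ee_pos: [0.5546, 0.0655, 0.1397]
tool_rot: [0.002, 0.796, 0.605, -0.001]
force: [-0.4, 0.5, -0.1]
finger_gap: 0.0701
gripper_force: 0.0
```

Request:
apply_moves --pt "-0.002 0.014 0" --pt "-0.002 0.014 0" --pt "-0.002 0.014 -0.1" --pt "-0.002 0.014 -0.22" --pt "-0.002 0.014 -0.234" --roll '[0,0,0,0,0]' --claw '[0.8,0.8,0.8,0.8,0.8]'

```text
time: 12.35
ee_pos: [0.548, 0.0818, 0.0196]
tool_rot: [-0.002, 0.792, 0.611, -0.004]
force: [-1.0, 0.3, 0.3]
finger_gap: 0.0704
gripper_force: 0.0
```

Request:
apply_moves --pt "0 0 0" --pt "0 0 0" --pt "0 0 0" --pt "0 0 0" --pt "0 0 0" --roll '[0,0,0,0,0]' --claw '[0.8,0,0,0,0]'

```text
time: 12.98
ee_pos: [0.5523, 0.0802, 0.0235]
tool_rot: [0.0, 0.793, 0.609, 0.001]
force: [0.2, -0.3, 4.6]
finger_gap: 0.033
gripper_force: 30.1
```

Request:
apply_moves --pt "0 0 0" --pt "0 0 0" --pt "0.002 -0.013 0" --pt "0.002 -0.013 0" --pt "0.002 -0.013 0" --roll '[0,0,0,0,0]' --claw '[0.6,0.6,0.6,0.6,0.6]'

```text
time: 13.6
ee_pos: [0.5527, 0.0736, 0.0229]
tool_rot: [-0.0, 0.793, 0.609, -0.0]
force: [0.5, -0.6, 0.4]
finger_gap: 0.0529
gripper_force: 0.0
```

Request:
apply_moves --pt "0 0 0" --pt "0 0 0" --pt "0 0 0" --pt "0 0 0" --pt "0 0 0" --roll '[0,0,0,0,0]' --claw '[0.6,0,0,0,0]'

```text
time: 14.22
ee_pos: [0.5526, 0.0739, 0.0229]
tool_rot: [-0.0, 0.793, 0.61, -0.0]
force: [-0.4, 0.6, -0.7]
finger_gap: 0.033
gripper_force: 30.0
```

```bash
python3 - <<'E'
from h import *
W=np.load('top.npz')['W'][90:140,145:210].reshape(-1,3); W=W[W[:,2]>.03]; print(W.min(0),W.max(0))
E
```

```text
[0.7701093  0.17249408 0.03010223] [0.84998555 0.2853678  0.09316951]
```

Request:
apply_moves --pt "0 0 0.1" --pt "0 0 0.2" --pt "0 0.1 0.22" --pt "0 0.2 0.22" --pt "0.05 0.3 0.22" --roll '[0,0,0.2,0.4,0.6]' --claw '[0,0,0,0,0]'

```text
time: 14.85
ee_pos: [0.5763, 0.2252, 0.1333]
tool_rot: [-0.0, 0.626, 0.78, -0.001]
force: [0.6, -0.3, -0.5]
finger_gap: 0.0332
gripper_force: 30.0
```

Request:
apply_moves --pt "0.085 0.06 0" --pt "0.085 0.06 0" --pt "0.085 0.06 0" --pt "0.085 0.06 0" --roll '[0,0,0,0]' --claw '[0,0,0,0]'

```text
time: 15.35
ee_pos: [0.6193, 0.2521, 0.1327]
tool_rot: [-0.0, 0.629, 0.777, -0.001]
force: [-0.1, -1.0, 0.4]
finger_gap: 0.0333
gripper_force: 30.0
```

Request:
apply_moves --pt "0.005 0.014 -0.07" --pt "0.005 0.014 -0.16" --pt "0.005 0.014 -0.205" --pt "0.005 0.014 -0.205" --pt "0.005 0.014 -0.205" --roll '[0,0,0,0,0]' --claw '[0,0,0,0,0]'

```text
time: 15.98
ee_pos: [0.6236, 0.2611, 0.0319]
tool_rot: [0.0, 0.629, 0.778, 0.001]
force: [0.0, 0.0, 0.1]
finger_gap: 0.0333
gripper_force: 30.0
```

Request:
apply_moves --pt "0 0 0" --pt "0 0 0" --roll '[0,0]' --claw '[0,0]'

```text
time: 16.23
ee_pos: [0.6233, 0.261, 0.0315]
tool_rot: [0.0, 0.629, 0.778, 0.001]
force: [-0.2, 0.7, -1.0]
finger_gap: 0.0329
gripper_force: 30.0
```

Expect contact near z = 0.026.

Request:
apply_moves --pt "0 0 -0.005" --pt "0 0 -0.01" --pt "0 0 -0.01" --roll '[0,0,0]' --claw '[0,0,0]'

```text
time: 16.6
ee_pos: [0.6228, 0.2608, 0.0259]
tool_rot: [-0.0, 0.629, 0.778, -0.0]
force: [-1.8, -0.9, 3.8]
finger_gap: 0.0334
gripper_force: 30.0
```

Request:
apply_moves --pt "0 0 0" --pt "0 0 0" --pt "0 0 0" --pt "0 0 0.1" --pt "0 0 0.22" --roll '[0,0,0,0,0]' --claw '[0.7,0.7,0.7,0.7,0.7]'

```text
time: 17.23
ee_pos: [0.6218, 0.2603, 0.1351]
tool_rot: [-0.001, 0.629, 0.778, -0.002]
force: [2.0, -0.3, 0.0]
finger_gap: 0.0622
gripper_force: 0.0
```

Request:
apply_moves --pt "0 0 0.04" --pt "0.1 -0.67 0.04" --pt "0.1 -0.67 0.04" --pt "0.1 -0.67 0.04" --pt "0.1 -0.67 0.04" --roll '[0,0.96,0.96,0.96,0.96]' --claw '[0.8,0.8,0.8,0.8,0.8]'

```text
time: 17.85
ee_pos: [0.6592, 0.0113, 0.1545]
tool_rot: [-0.001, 0.297, 0.955, -0.0]
force: [1.0, -0.5, -0.7]
finger_gap: 0.0702
gripper_force: 0.0
```

Request:
apply_moves --pt "0.028 -0.17 0" --pt "0.028 -0.17 0" --pt "0.028 -0.17 0" --pt "0.028 -0.17 0" --roll '[0,0,0,0]' --claw '[0.8,0.8,0.8,0.8]'

```text
time: 18.35
ee_pos: [0.6731, -0.0687, 0.155]
tool_rot: [-0.001, 0.299, 0.954, 0.001]
force: [-0.4, 0.5, 0.7]
finger_gap: 0.0707
gripper_force: 0.0
```

```bash
python3 - <<'E'
from h import *
s=r.read_state(); print(s['ee_pos'],s['tool_rot'])
p,W=cloud('top'); cv2.imwrite('pics/top1.png',p[...,::-1])
for n,(a,b,c,d) in dict(tray3=(175,310,115,205)).items():
    m=W[a:b,c:d]; k=(m[...,2]>.018)
    nn,l,st,ce=cv2.connectedComponentsWithStats(k.astype(np.uint8))
    for i in range(1,nn):
        if st[i,4]>40:
            P=m[l==i]; zt=np.percentile(P[:,2],95); T=P[P[:,2]>zt-.006]; q=cv2.minAreaRect((T[:,:2]*1000).astype(np.float32)); print(zt,np.round(q[0],1),np.round(q[1],1),q[2])
E
```

```text
[ 0.67313327 -0.0687418   0.15504208] [-8.84215736e-04  2.98832672e-01  9.54304802e-01  7.73031154e-04]
0.08220642637630335 [623.1 259.8] [17.4 15.6] 87.73941040039062
0.04689100247601983 [533.8 284. ] [55.1 61.5] 75.46900939941406
0.03919932261869674 [452.4 304.8] [76.4 36.3] 75.19036865234375
```

View pics/top1.png

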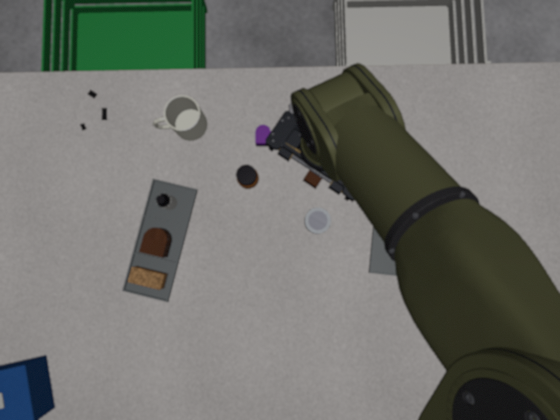

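All three tray3 items sit flat and centred: dye (163,200), big heel (156,242), cork (148,278). The jar at (247,176) hasn't moved. Now I lower onto the small heel.

Request:
apply_moves --pt "0.002 -0.014 -0.05" --pt "0.002 -0.014 -0.15" --pt "0.002 -0.014 -0.25" --pt "0.002 -0.014 -0.287" --pt "0.002 -0.014 -0.287" --roll '[0,0,0,0,0]' --claw '[0.8,0.8,0.8,0.8,0.8]'

```text
time: 19.02
ee_pos: [0.6742, -0.0769, 0.0114]
tool_rot: [-0.001, 0.299, 0.954, 0.0]
force: [-0.2, 0.1, 0.0]
finger_gap: 0.0702
gripper_force: 0.0
```

Request:
apply_moves --pt "0 0 0" --pt "0 0 0" --pt "0 0 0" --pt "0 0 0" --pt "0 0 0" --roll '[0,0,0,0,0]' --claw '[0.8,0,0,0,0]'

```text
time: 19.65
ee_pos: [0.6748, -0.0785, 0.0122]
tool_rot: [0.0, 0.3, 0.954, -0.0]
force: [-0.4, -0.4, 1.1]
finger_gap: 0.036
gripper_force: 30.0
```

Request:
apply_moves --pt "0 0 0.1" --pt "0 0 0.22" --pt "-0.05 -0.1 0.25" --pt "-0.1 -0.2 0.25" --pt "-0.2 -0.36 0.25" --roll '[0,0,0.2,0.4,0.6]' --claw '[0,0,0,0,0]'

```text
time: 20.27
ee_pos: [0.5912, -0.2328, 0.1373]
tool_rot: [0.001, 0.066, 0.998, -0.0]
force: [0.5, -0.1, -1.1]
finger_gap: 0.0356
gripper_force: 30.0
```

Request:
apply_moves --pt "0 0 0" --pt "0 0 0" --roll '[0,0]' --claw '[0,0]'

```text
time: 20.52
ee_pos: [0.5916, -0.2311, 0.137]
tool_rot: [0.0, 0.07, 0.998, 0.0]
force: [0.3, 1.0, -0.5]
finger_gap: 0.0359
gripper_force: 30.0
```

Request:
apply_moves --pt "-0.035 -0.076 0" --pt "-0.035 -0.076 -0.05" --pt "-0.035 -0.076 -0.15" --pt "-0.035 -0.076 -0.235" --pt "-0.035 -0.076 -0.235" --roll '[0,0,0,0,0]' --claw '[0,0,0,0,0]'

```text
time: 21.15
ee_pos: [0.574, -0.2667, 0.0175]
tool_rot: [-0.002, 0.068, 0.998, 0.001]
force: [-0.3, 0.2, -0.8]
finger_gap: 0.0355
gripper_force: 30.0
```

Request:
apply_moves --pt "0 0 0" --pt "0 0 0" --roll '[0,0]' --claw '[0,0]'

```text
time: 21.4
ee_pos: [0.5752, -0.2691, 0.0212]
tool_rot: [0.001, 0.069, 0.998, -0.0]
force: [-0.1, -0.2, -0.4]
finger_gap: 0.0353
gripper_force: 30.0
```

Contact is expected near z = 0.015.

Request:
apply_moves --pt "0 0 -0.006" --pt "0 0 -0.012" --pt "0 0 -0.012" --roll '[0,0,0]' --claw '[0,0,0]'

```text
time: 21.78
ee_pos: [0.5741, -0.2698, 0.0136]
tool_rot: [0.0, 0.069, 0.998, -0.0]
force: [-0.9, -0.8, 1.1]
finger_gap: 0.0357
gripper_force: 30.0
```

Request:
apply_moves --pt "0 0 0" --pt "0 0 0" --pt "0 0 0" --pt "0 0 0.1" --pt "0 0 0.22" --roll '[0,0,0,0,0]' --claw '[0.7,0.7,0.7,0.7,0.7]'

```text
time: 22.4
ee_pos: [0.573, -0.2692, 0.1234]
tool_rot: [-0.002, 0.069, 0.998, 0.0]
force: [1.0, 0.0, -0.3]
finger_gap: 0.0615
gripper_force: 0.0
```

Request:
apply_moves --pt "0 0.377 0.03" --pt "0 0.377 0.03" --pt "0 0.377 0.03" --pt "0 0.377 0.03" --pt "0 0.377 0.03" --roll '[0,0,0,0,0]' --claw '[1,1,1,1,1]'

```text
time: 23.02
ee_pos: [0.5739, -0.0816, 0.1383]
tool_rot: [-0.0, 0.069, 0.998, -0.001]
force: [0.8, 0.6, 0.3]
finger_gap: 0.088
gripper_force: 0.0
```

Request:
apply_moves --pt "0 0 0" --pt "0 0 0" --roll '[0,0]' --claw '[1,1]'

```text
time: 23.28
ee_pos: [0.5738, -0.0829, 0.138]
tool_rot: [-0.0, 0.071, 0.998, -0.0]
force: [-0.8, 0.0, -0.1]
finger_gap: 0.088
gripper_force: 0.0
```

Request:
apply_moves --pt "0 0.003 -0.05" --pt "0 0.003 -0.15" --pt "0 0.003 -0.24" --pt "0 0.003 -0.256" --pt "0 0.003 -0.256" --roll '[0,0,0,0,0]' --claw '[1,1,1,1,1]'

```text
time: 23.9
ee_pos: [0.5744, -0.0797, 0.0108]
tool_rot: [0.0, 0.069, 0.998, -0.0]
force: [0.5, 0.2, 1.0]
finger_gap: 0.0881
gripper_force: 0.0
```

Request:
apply_moves --pt "0 0 0" --pt "0 0 0" --pt "0 0 0" --pt "0 0 0" --pt "0 0 0" --roll '[0,0,0,0,0]' --claw '[1,0,0,0,0]'

```text
time: 24.52
ee_pos: [0.5741, -0.0799, 0.0108]
tool_rot: [0.0, 0.069, 0.998, -0.0]
force: [-1.0, -2.0, 4.4]
finger_gap: 0.0586
gripper_force: 30.0
```

Request:
apply_moves --pt "0 0 0.1" --pt "0 0 0.22" --pt "0 0 0.25" --pt "-0.166 -0.354 0.25" --pt "-0.166 -0.354 0.25" --roll '[0,0,0,0,0]' --claw '[0,0,0,0,0]'

```text
time: 25.15
ee_pos: [0.5201, -0.1935, 0.1348]
tool_rot: [-0.0, 0.068, 0.998, -0.0]
force: [0.8, -0.9, -1.1]
finger_gap: 0.0585
gripper_force: 30.0
```

Request:
apply_moves --pt "-0.07 -0.15 0" --pt "-0.07 -0.15 0" --pt "-0.07 -0.15 0" --pt "-0.07 -0.15 0" --roll '[0,0,0,0]' --claw '[0,0,0,0]'

```text
time: 25.65
ee_pos: [0.4867, -0.2657, 0.1352]
tool_rot: [0.0, 0.068, 0.998, 0.001]
force: [-0.4, -0.1, -0.3]
finger_gap: 0.0589
gripper_force: 30.0
```

Request:
apply_moves --pt "0.008 0.016 -0.03" --pt "0.008 0.016 -0.12" --pt "0.008 0.016 -0.2" --pt "0.008 0.016 -0.232" --pt "0.008 0.016 -0.232" --roll '[0,0,0,0,0]' --claw '[0,0,0,0,0]'

```text
time: 26.28
ee_pos: [0.49, -0.2581, 0.0186]
tool_rot: [-0.001, 0.068, 0.998, 0.0]
force: [-0.6, 0.0, -0.3]
finger_gap: 0.059
gripper_force: 30.0
```

Request:
apply_moves --pt "0 0 0" --pt "0 0 0" --roll '[0,0]' --claw '[0,0]'

```text
time: 26.52
ee_pos: [0.4908, -0.2599, 0.0207]
tool_rot: [0.001, 0.069, 0.998, -0.0]
force: [-0.1, 0.2, -1.5]
finger_gap: 0.0587
gripper_force: 30.0
```

Request:
apply_moves --pt "0 0 -0.006" --pt "0 0 -0.012" --pt "0 0 -0.013" --roll '[0,0,0]' --claw '[0,0,0]'

```text
time: 26.9
ee_pos: [0.4901, -0.2599, 0.0137]
tool_rot: [0.0, 0.069, 0.998, -0.001]
force: [-2.8, -0.6, 10.7]
finger_gap: 0.0589
gripper_force: 30.0
```

Request:
apply_moves --pt "0 0 0" --pt "0 0 0" --pt "0 0 0" --pt "0 0 0.1" --pt "0 0 0.22" --roll '[0,0,0,0,0]' --claw '[0.95,0.95,0.95,0.95,0.95]'

```text
time: 27.52
ee_pos: [0.4891, -0.2593, 0.1231]
tool_rot: [-0.001, 0.069, 0.998, 0.001]
force: [0.5, -0.2, -0.2]
finger_gap: 0.0832
gripper_force: 0.0
```

Request:
apply_moves --pt "0 0.55 0.2" --pt "0 0.55 0.2" --pt "0 0.55 0.2" --pt "0 0.55 0.2" --pt "0 0.55 0.2" --roll '[0,0,0,0,0]' --claw '[0.95,0.95,0.95,0.95,0.95]'

```text
time: 28.15
ee_pos: [0.4899, 0.0185, 0.2241]
tool_rot: [0.001, 0.068, 0.998, 0.0]
force: [2.0, 0.3, -1.7]
finger_gap: 0.0835
gripper_force: 0.0
```

```bash
python3 - <<'E'
from h import *
p,W=cloud('top'); q,_=cloud('side'); cv2.imwrite('pics/top2.png',p[...,::-1]); cv2.imwrite('pics/side2.png',q[...,::-1])
for n,(a,b,c,d) in dict(tray3=(175,310,115,205),tray2=(190,285,362,430),jar=(155,200,225,265)).items():
    m=W[a:b,c:d]; k=(m[...,2]>.018)
    nn,l,st,ce=cv2.connectedComponentsWithStats(k.astype(np.uint8))
    for i in range(1,nn):
        if st[i,4]>40:
            P=m[l==i]; zt=np.percentile(P[:,2],95); T=P[P[:,2]>zt-.006]; q=cv2.minAreaRect((T[:,:2]*1000).astype(np.float32)); print(n,zt,np.round(q[0],1),np.round(q[1],1),q[2])
E
```

```text
tray3 0.08216921738581212 [623.2 259.9] [17.6 15.6] 88.03752136230469
tray3 0.04700367936427789 [534.  284.1] [55.1 62. ] 75.08848571777344
tray3 0.03914601253125381 [452.3 304.5] [75.6 36.3] 75.1353988647461
tray3 0.5812776220855448 [484.8  70.3] [9.9 3.6] 10.96034049987793
tray2 0.038793151048806034 [ 577.8 -268.8] [36.8 43.4] 83.7565689086914
tray2 0.03962932039550742 [ 490.6 -258.3] [56.8 55.6] 88.49964141845703
jar 0.05989967567700807 [677.4  78.1] [44.8 44.8] 0.3000066876411438
```

View pics/top2.png

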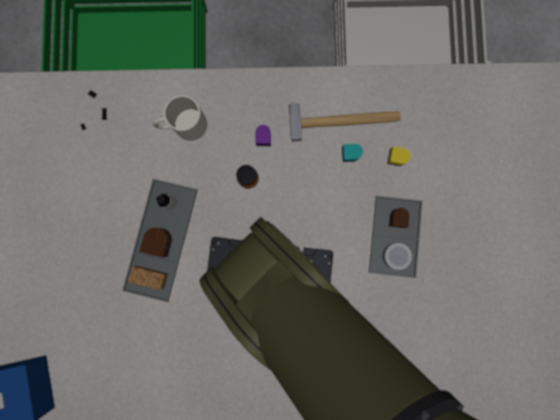

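View pics/side2.png

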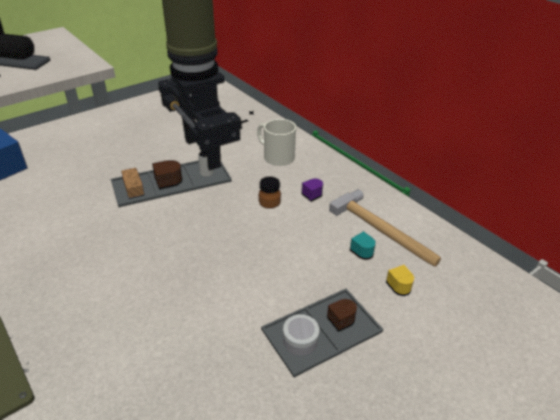

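The top view shows all five items flat in their own pockets: dye (163,200), big heel (156,242), cork (148,278), small heel (400,217) and tin (398,257). Their top heights are each 3 mm above the stock readings, which matches the pocket floors. The jar at (247,176) hasn't moved, and the arm is clear of everything.

```bash
python3 -c "
from workcell import r
print(r.sign_off())"
```

```text
the job is handed in; nothing more can be done
None
```

Both kits are made up and handed in at about 28 s of robot time: all five items sit flat in their own pockets of the right trays, and the amber jar hasn't moved.

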